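# Hold a mould-frame joint closed for pinning

### The job

We are building a papermaking mould: pick up the loose rail that has a square tenon on one end, plug the tenon fully home into the mortise of the stile in the assembly jig, with the rail lying flat on the jig's bed, and keep pushing the rail against the stile so that I can pin the joint. Push steadily with about 13 newtons, so that the jig's sprung stop gives about 11 mm and its pointer stands over the brass strip, without ever driving the stop to the end of its travel; hold that for at least two seconds and finish while still holding and pushing, do not let go. Leave the other things on the bench alone.

Things in the scene. Friction and masses are not known exactly. Their poses are not given: they have to be found in the camera images.
- rail: The loose rail: straight light-wood bar 150 long (x), 28 wide (y), 32 high (z), about 0.13 kg, flat on the bench. A square tenon 16 x 16, 22 long, sticks out of the middle of its +x end (no other bar has a tenon). Origin: centre of the underside of the 150 mm bar, tenon not counted.
- shoulder (a point): Centre of the rail's shoulder face, the end face from which the tenon sticks out: 75 mm along the rail's +x from its origin, 16 mm above the underside. Axes as the rail's.
- tenon_tip (a point): Centre of the tenon's free end: 97 mm along the rail's +x from its origin, 16 mm above the underside. Axes as the rail's.
- jig: Assembly jig, fixed, place and yaw vary: plywood bed 360 (x) x 150 (y), 15 thick. Origin: on the bench under the middle of the stile's mortised face with the stop at rest; bed reaches 225 to -x and 135 to +x. +x: level direction of plugging and pushing, about to the robot's left. Dark steel end block, 42 high, at the +x end; brass strip on the bed at the -y side, before it.
- stile: Light-wood bar 36 thick (x), 180 long (y), 32 high (z), fixed across the jig on its sprung stop, underside level with the bed's top, so flush with a rail on the bed. Square mortise 19 x 19 right through its middle (1.5 play each side of the tenon), mouth chamfered 3. Origin: on the bed, under the middle of the mortised (-x) face; axes as the jig's; moves with the stop.
- mortise (a point): Centre of the mouth of the mortise, on the stile's -x face, 16 mm above the bed (31 mm above the bench). Axes as the jig's; the tenon enters along +x.
- stop (a joint): How far the sprung stop (aluminium bar behind the stile, and the stile with it) is pushed in along the jig's +x, m. 0 at rest, end of travel 0.028. Its spring takes 4 N to start, then 0.8 N per mm: 13 N at 0.011. The small dark pointer on the aluminium bar is over the brass strip from 0.006 to 0.017. Springs back when let go.
- plain_rail: Bystander: a bar like the rail (150 x 28 x 32) but without a tenon. Origin: centre of its underside.
- mould: Bystander: a finished mould, dark wooden frame 220 x 190, 25 high, with a grey screen. Origin: centre of its underside.
- mallet: Bystander: wooden mallet, head 60 x 110 x 60, handle 200 long towards its -x. Origin: near the middle of the head, on the bench.
- square: Bystander: joiner's try square, dark wooden stock 20 x 100, 16 high (its y), steel blade 150 long (its x). Origin: centre of the underside of the stock.
- peg_tray: Bystander: small wooden tray 90 x 60, 25 high, with dowel pegs in it. Origin: centre of its underside.
- sanding_block: Bystander: cork sanding block 100 x 60, 35 high. Origin: centre of its underside.
- glue: Bystander: white bottle, 50 across, 130 high. Origin: centre of its underside.
- brush: Bystander: brush lying along its x. Origin: centre of its underside.
Things that resemble listed ones, but are neither listed nor needed, are in the scene too. What is shaped like the rail but blue or purple is not meant.

How it is judged (in metres and radians):
On the way, in this order (a step that is already met when the one before it is completed fails the run):
1. the tenon has entered the mortise by at least 8 mm, in line with it (x of tenon_tip in the frame of stile between 0.008 and 0.03 m and y of shoulder in the frame of stile between -0.004 and 0.004 m and z of shoulder in the frame of stile between 0.012 and 0.02 m and angle between the x axis of rail and the x axis of stile, either way round below 0.07 rad and angle between rail's own z axis and vertical below 0.07 rad), for 0.1 s.
2. the shoulder is home against the stile and the rail is pushed against it with 8 to 18 N (stop in by 5 to 18 mm) for two seconds (x of shoulder in the frame of stile between -0.0025 and 0.003 m and y of shoulder in the frame of stile between -0.004 and 0.004 m and z of shoulder in the frame of stile between 0.012 and 0.02 m and angle between the x axis of rail and the x axis of stile, either way round below 0.07 rad and angle between rail's own z axis and vertical below 0.07 rad and value of joint stop between 0.005 and 0.018 m and contact force between rail and stile between 7 and 20 N and contact force between the fingers and rail above 4 N), for 2 s.
At the end, for the whole second after the job is handed in: Still held: shoulder within 2.5 mm of the stile's face, rail on the bed and in line (4 mm, 4 degrees), and the gripper pushes the rail so that the sprung stop is in by 5 to 18 mm (8 to 18 N; rail-stile contact force 7 to 20 N), at rest (all of step 2 and velocity of joint stop between -0.01 and 0.01 m/s and linear speed of rail below 0.01 m/s); the arm keeps its last pose, push and grip.
It fails at once if the sprung stop is driven to the end of its travel (more than 25 mm, 24 N) (value of joint stop above 0.025 m).
It fails at once if a bystander is moved by more than 25 mm (distance of any of plain_rail, mould, mallet, square, peg_tray, sanding_block, glue, brush from where it was at the start of the episode above 0.025 m).
It also fails if it takes over 51 s, if anything falls off the work surface, if the arm or the gripper's body presses on something with over 40 N, if the wrist force passes 120 N, or if a joint passes its speed limit or range.

### The arm

A 6-joint arm with a two-finger parallel gripper is mounted at the origin on the work surface. World frame = base frame: x ahead of the robot, y to its left, z up, the work surface at z = 0. Lengths are in mm, angles in rad, forces in N, time in s.
With the tool pointing down it reaches from about 400 to 925 mm from the base axis. Payload 3.4 kg.
Tool frame: the origin (TCP) lies between the finger pads; the fingertips stand nose_length ahead of it and the grasp point (between the pads) is the TCP (nose_length is the distance from the TCP to the fingertips, in mm); z points along the fingers, y is the direction in which the jaws open and shut (so a half turn about z gives the same grasp; the last joint's range is limited). The gripper opens to 85 mm and grips with 20 to 120 N. Pads are 22 mm wide; open, the fingers measure 114 mm over their backs; the gripper's body (76 mm by 85 mm) begins 54 mm behind the grasp point. The pads swing forward as they close: fully open they stand 13 mm farther back than shut.
Start: joints at [1.044, 0.307, 1.506, -0, 1.328, -0.073], TCP at [251.577, 517.049, 220.005] pointing down, gripper open.
Joint ranges: [-3.12, 3.12], [-1.05, 2.28], [0.14, 2.33], [-1.42, 4.57], [0.1, 2.73], [-2.68, 2.68]. Speed limits (rad/s): [2.57, 2.57, 3.14, 3.14, 3.14, 3.14].

### API

Orientations are given as a rotation vector (axis times angle).
In Python, from plant import sense, get_image, camera_params, sign_off, silhouettes, nose_length gives the robot as it stands.
- The arm moves only by the tool arm_command, never from a script. Its argument "steps" is a list of rows, each an object of numbers: "x", "y", "z": the shift along the world's x, y, z in m; "turn": the turn about the world's z in rad; "gripper": the opening in per cent of the stroke, from 0 (shut) to 100 (fully open). A call has 1 to 5 rows; each row shifts and turns the commanded pose from where the row before left it; what a row does not reach is not made up. A row lasts 1/12 s, in which the tool goes at most 41.7 mm and 7.16 degrees, less where a joint would pass 70% of its speed; a pose out of reach is approached as far as the arm can. A call is refused whole if a number of a shift passes 0.0417 or a number of a turn 0.125, either way. A call with a gripper value outside its range is refused whole. The fingers move at their own pace and stop on an object; "grip_force" is the grip in N (left out, the last holds). Time passes only in rows, so rows that do not move let the fingers close. It gives the time, the measured TCP pose, the force and the opening at its end, in the units of the state.
- sense(): the state, without advancing time (a new reading comes with each control period).
- get_image(name): name is "scene" or "top" or "wrist"; returns the picture (420x560x3 uint8, blue, green, red); there is no depth.
- camera_params(name): a dict with "camera_matrix" (3x3 intrinsics, pixels), "rvec" (rotation vector, rad) and "tvec" (3), from world to camera coordinates, as OpenCV has them; the wrist camera has in their place "T_tool_cam" (4x4, takes a point from camera to tool coordinates, whose origin is the TCP and whose axes are the flange's). Camera axes: x right, y down, z forward; pixel columns grow to the right and rows downward; lengths in mm; the calibration is good to about 2 mm. A picture is of the moment at which its call begins: read the wrist's pose just before it. camera_params takes no time and is no camera call.
- sign_off(): hands the job in, once; it reports no verdict.
Trained networks look in the newest picture that a camera, given by its name, has taken for a name from the list of things; names that differ only in an ending like _2 or _b are one class to them, and where a whole thing is asked for, a point or a joint stands for the part that bears it (a point fixed in the world has none). Each returns a list of dicts, best first, with "p" (0 to 1); they miss things now and then, are a little off and sometimes report something else, mostly with a low value. They report only what shows in the picture. A call takes as long as a camera call. They do not tell look-alikes from the thing itself.
- silhouettes(target, camera): "region" (420x560 bool, what is visible of it) and "rect" ([left, top, right, bottom] in pixels, round what is visible of it).
The state is a dict: "time": time; "joints": joint angles; "qvel": joint speeds; "effort": joint torques, N m; "tool_pos": TCP position; "orientation": TCP orientation; "wrist_force": force on the tool from outside, world axes, zero at the start; "moment": the same for the moment, N m; "opening": finger opening in mm.
Only numpy, scipy, OpenCV 4.12 (cv2) and the standard library are available. Lean on these libraries where they do the work, as an engineer would, in place of code of your own. Each camera call takes 0.05 s, during which the arm holds its last target. There are 200 camera calls.

## Working session

There is one attempt and no reset: what is moved stays moved. The work goes in short steps, Python scripts to look and compute and a tool call to move; the robot and the scene stay as the last step left them, time stands still between calls to the robot, and variables do not carry over. Pictures are saved under pics/ and viewed, about 8 in all and at most 12, crops included, and the job is handed in when it is done.

Besides the shell and the picture viewer there is one more tool, called as name(argument=value, ...) on one line, values as JSON. arm_command: Moves the arm, as the interface text tells. Its arguments: {"type":"object","properties":{"steps":{"type":"array","items":{"type":"object","properties":{"x":{"type":"number"},"y":{"type":"number"},"z":{"type":"number"},"turn":{"type":"number"},"gripper":{"type":"number"}}}},"grip_force":{"type":"number"}},"required":["steps"]}

```bash
mkdir -p pics; ls; python3 - <<'E'
from plant import *
import cv2
s=sense();print(s, nose_length)
for n in ("scene","top"):
    cv2.imwrite(f"pics/{n}0.png",get_image(n)); print(n,camera_params(n))
    for t in ("rail","stile","jig","plain_rail"):
        for d in silhouettes(t,n)[:4]: print(n,t,round(d["p"],2),d["rect"],d["region"].sum())
print(camera_params("wrist"), sense()["time"])
E
```

```text
pics
{'time': 0.0, 'joints': array([ 1.04450582e+00,  3.07545987e-01,  1.50767588e+00,  4.93609212e-06,
        1.32842733e+00, -7.34986150e-02]), 'qvel': array([-0.00125556, -0.00085766,  0.00120456,  0.00025004,  0.00037926,
        0.00076369]), 'effort': array([-1.74209181e-03, -4.57550490e+01, -2.51914161e+01, -2.50888206e-04,
        1.31644591e-02,  2.77834732e-05]), 'tool_pos': array([251.19968408, 516.41080197, 219.09561779]), 'orientation': array([-0.70504765, -3.0608262 ,  0.00308341]), 'wrist_force': array([-0.15407283,  0.46754824,  0.1531517 ]), 'moment': array([-0.00487278,  0.00549691, -0.00611163]), 'opening': 85.54103742943366} 19.0
scene {'camera_matrix': array([[413.2417187 ,   0.        , 284.25643418],
       [  0.        , 413.2417187 , 202.8088847 ],
       [  0.        ,   0.        ,   1.        ]]), 'rvec': array([ 2.06083248,  1.30065654, -0.50979204]), 'tvec': array([-161.847996  , -282.32260551, 1553.38155233])}
scene rail 0.92 [175.6, 258.4, 239.2, 271.0] 927
scene rail 0.7 [164.5, 153.8, 179.5, 199.1] 448
scene rail 0.66 [337.0, 114.7, 354.2, 152.6] 38
[... 669 characters left out ...]
 254.6, 232.6] 1316
top stile 0.72 [354.9, 184.0, 410.0, 215.9] 675
top jig 0.63 [193.4, 150.0, 317.6, 246.4] 6088
top plain_rail 0.57 [345.2, 122.5, 371.4, 169.8] 555
{'camera_matrix': array([[314.32841154,   0.        , 279.10595796],
       [  0.        , 314.32841154, 208.04416615],
       [  0.        ,   0.        ,   1.        ]]), 'T_tool_cam': array([[ 6.37845534e-04, -9.65696454e-01, -2.59672779e-01,
         6.73730402e+01],
       [ 9.99999271e-01,  8.82210946e-04, -8.24510423e-04,
        -8.46811946e-01],
       [ 1.02531296e-03, -2.59672064e-01,  9.65696313e-01,
        -1.53985719e+02],
       [ 0.00000000e+00,  0.00000000e+00,  0.00000000e+00,
         1.00000000e+00]])} 0.5
```

```bash
python3 - <<'E'
import cv2
a=cv2.imread("pics/top0.png"); 
cv2.imwrite("pics/topz.png",cv2.resize(a[100:400,150:470],(800,750))[:,:] if 0 else cv2.resize(a[100:330+45,160:460],None,fx=2.18,fy=2.18,interpolation=cv2.INTER_CUBIC))
E
```

```text
(no output)
```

View pics/top0.png

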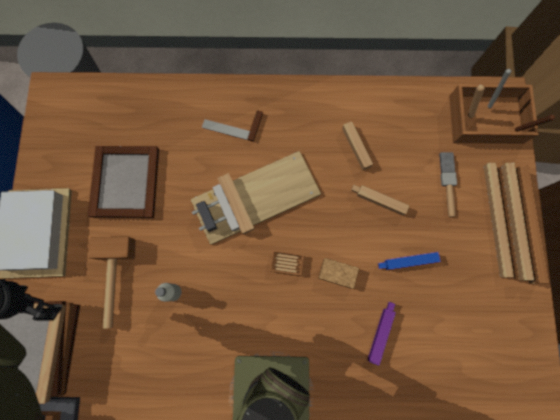

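View pics/topz.png

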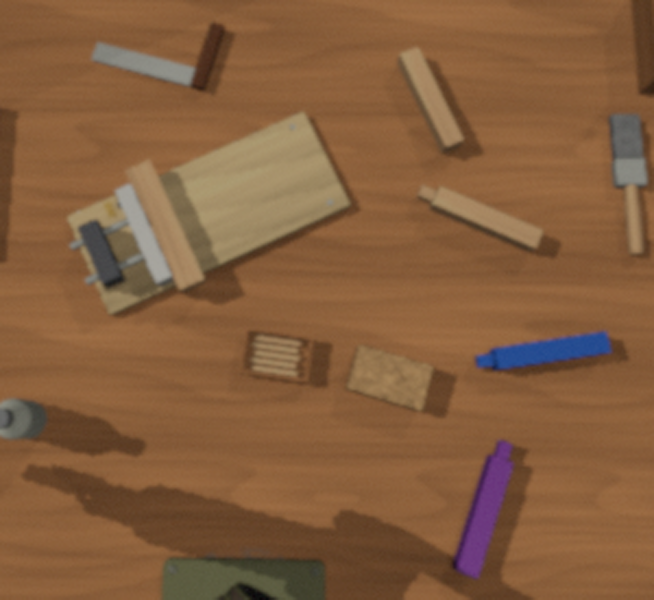

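The top view shows these candidates:

| Object | Pixel | Notes |
|---|---|---|
| Light-wood bar with tenon | (382,200) | tenon at (356,189) |
| Plain bar | (358,146) | no tenon |
| Blue bar | (410,262) | wrong colour |
| Purple bar | (383,335) | wrong colour |

The bar at (382,200) fits the description. The jig is at (255,198) and its stile at (235,204). Next I fit the poses to the silhouettes.

```bash
cat > h.py <<'E'
import numpy as np, cv2
from scipy.optimize import minimize
from scipy.spatial.transform import Rotation as R
from plant import *
def cam(name, s=None):
    c=camera_params(name); K=c["camera_matrix"]
    if name!="wrist": return K,cv2.Rodrigues(c["rvec"])[0],c["tvec"]
    s=s or sense(); T=np.eye(4); T[:3,:3]=R.from_rotvec(s["orientation"]).as_matrix(); T[:3,3]=s["tool_pos"]
    W=np.linalg.inv(T@c["T_tool_cam"]); return K,W[:3,:3],W[:3,3]
def proj(C,P):
    K,Rm,t=C; q=(np.atleast_2d(P)@Rm.T+t)@K.T; return q[:,:2]/q[:,2:]
def ray(C,uv,z):
    K,Rm,t=C; d=Rm.T@np.linalg.inv(K)@[uv[0],uv[1],1]; o=-Rm.T@t
    return o+d*(z-o[2])/d[2]
def box(x0,x1,y0,y1,z0,z1): return np.array([[x,y,z] for x in(x0,x1) for y in(y0,y1) for z in(z0,z1)],float)
RAIL=[box(-75,75,-14,14,0,32),box(75,97,-8,8,8,24)]
STILE=[box(0,36,-90,90,15,47)]
BED=[box(-225,135,-75,75,0,15)]
def place(P,p):
    c,s=np.cos(p[2]),np.sin(p[2]); return np.c_[P[:,0]*c-P[:,1]*s+p[0],P[:,0]*s+P[:,1]*c+p[1],P[:,2]+(p[3] if len(p)>3 else 0)]
def mask(C,boxes,p,k=4):
    m=np.zeros((420*k,560*k),np.uint8)
    for b in boxes: cv2.fillConvexPoly(m,cv2.convexHull(np.round((proj(C,place(b,p))+.5)*k).astype(np.int32)),1)
    return cv2.resize(m.astype(np.float32),(560,420),interpolation=cv2.INTER_AREA)
def fit(C,boxes,region,p0):
    r=region.astype(np.float32); p0=np.array(p0,float); z=list(p0[3:])
    def f(d):
        m=mask(C,boxes,[p0[0]+d[0],p0[1]+d[1],p0[2]+d[2]/60]+z); return 1-np.minimum(m,r).sum()/np.maximum(m,r).sum()
    o=minimize(f,[0,0,0],method="Nelder-Mead",options=dict(initial_simplex=[[0,0,0],[12,0,0],[0,12,0],[0,0,8]],xatol=.1,fatol=1e-4))
    return p0+np.r_[o.x[:2],o.x[2]/60,[0]*len(z)],1-o.fun
E
python3 - <<'E'
from h import *
C=cam("top")
get_image("top")
r=[d for d in silhouettes("rail","top") if abs(d["rect"][0]-353)<8 and abs(d["rect"][1]-186)<8]
t=ray(C,(356,189),16); e=ray(C,(407,210),16); print("tenon,end",t,e)
v=t-e; yaw=np.arctan2(v[1],v[0]); c=t-97*v/np.linalg.norm(v)
if r: print("rail",fit(C,RAIL,r[0]["region"],[c[0],c[1],yaw]))
a=ray(C,(228,177),47); b=ray(C,(246,232),47); print("stile ends",a,b,np.linalg.norm(a-b))
st=[d for d in silhouettes("stile","top") if d["rect"][0]<260]
# +x about to the robot's left
v=a-b; yaw=np.arctan2(v[1],v[0])-np.pi/2; print("yaw",yaw)
if st: print("stile",fit(C,STILE,st[0]["region"],[*(a+b)[:2]/2,yaw]))
for n in ("jig",):
    for d in silhouettes(n,"top")[:1]: print("jig",fit(C,BED,d["region"],[*(a+b)[:2]/2,yaw]))
for n in ("peg_tray","sanding_block","plain_rail","square","brush","glue"):
    for d in silhouettes(n,"top")[:1]:
        q=d["rect"]; print(n,d["p"],ray(C,((q[0]+q[2])/2,(q[1]+q[3])/2),15)[:2])
print(sense()["time"])
E
```

```text
tenon,end [ 582.84084933 -243.52837199   16.        ] [ 520.518068   -392.60376734   16.        ]
rail (array([ 548.85129058, -321.44302193,    1.14780562]), np.float64(0.9395862221717834))
stile ends [605.6070825  136.50133317  47.        ] [443.19939281  78.54761161  47.        ] 172.43808022355998
yaw -1.2280401269481378
stile (array([517.86397399, 131.0334174 ,  -1.1701235 ]), np.float64(0.5628566145896912))
jig (array([577.83107698,  14.83735359,  -1.11793077]), np.float64(0.949356198310852))
peg_tray 0.64 [352.4816937  -43.74203167]
sanding_block 0.83 [ 335.97402995 -189.68482304]
square 0.98 [781.53478538 141.63480129]
brush 0.69 [ 609.32425815 -518.60191028]
glue 0.74 [269.93795743 294.12552834]
1.0
```

```bash
python3 - <<'E'
from h import *
C=cam("top"); get_image("top")
for d in silhouettes("stile","top"):
    if d["rect"][0]<260: print("stile",fit(C,STILE,d["region"],[524,100,1.914]))
for d in silhouettes("jig","top")[:1]: print("jig",fit(C,BED,d["region"],[524,100,1.914]))
for d in silhouettes("rail","top"):
    if abs(d["rect"][0]-353)<8 and abs(d["rect"][1]-186)<8: print("rail",fit(C,RAIL,d["region"],[549,-321,1.148]))
for t in ("stile","jig"):
    pass
C=cam("scene"); get_image("scene")
for d in silhouettes("stile","scene")[:1]: print("stile sc",fit(C,STILE,d["region"],[524,100,1.914]))
for d in silhouettes("rail","scene"):
    f=fit(C,RAIL,d["region"],[549,-321,1.148]); 
    if f[1]>.5: print("rail sc",f)
s=sense(); print(s["time"]); print(R.from_rotvec(s["orientation"]).as_matrix().round(3))
E
```

```text
stile (array([537.39745672,  99.15935468,   2.0404685 ]), np.float64(0.6007342338562012))
jig (array([537.23116034,  96.93713433,   2.01276852]), np.float64(0.9502235651016235))
rail (array([ 548.21043512, -321.62568938,    1.15886   ]), np.float64(0.9006460905075073))
stile sc (array([532.4995858 , 102.41537424,   2.03911382]), np.float64(0.7597405910491943))
rail sc (array([ 548.46768793, -322.28611979,    1.16208009]), np.float64(0.8762990832328796))
1.35
[[-0.899  0.438 -0.   ]
 [ 0.438  0.899 -0.   ]
 [ 0.    -0.    -1.   ]]
```

arm_command(steps=[{"x":0.02,"y":-0.035,"turn":-0.067,"gripper":100},{"x":0.02,"y":-0.035,"turn":-0.067},{"x":0.02,"y":-0.035,"turn":-0.067},{"x":0.02,"y":-0.035,"turn":-0.067},{"x":0.02,"y":-0.035,"turn":-0.067}])

```text
validation failed for argument at $.st...
```

arm_command(steps=[{"x":0.02,"y":-0.035,"turn":-0.067},{"x":0.02,"y":-0.035,"turn":-0.067},{"x":0.02,"y":-0.035,"turn":-0.067},{"x":0.02,"y":-0.035,"turn":-0.067},{"x":0.02,"y":-0.035,"turn":-0.067}])

```text
validation failed for argument at $.st...
```

arm_command(steps=[{"x":0.03,"y":-0.025,"turn":-0.067},{"x":0.02,"y":-0.025,"turn":-0.067},{}])

```text
validation failed for argument at $.st...
```

```bash
python3 - <<'E'
from h import *
s=sense(); print(s["time"],s["tool_pos"],np.abs(s["qvel"]).max()); C=cam("wrist",s)
im=get_image("wrist"); cv2.imwrite("pics/w1.png",im)
for t,m in (("stile",STILE),("jig",BED)):
    for d in silhouettes(t,"wrist")[:2]: print(t,d["p"],d["rect"],fit(C,m,d["region"],[537,97,2.013]))
for b,n in((STILE,"st"),(BED,"bed")):
    for q in b: cv2.polylines(im,[cv2.convexHull(proj(C,place(q,[537,97,2.013])).astype(np.float32)).round().astype(np.int32)],True,(0,0,255),1)
cv2.imwrite("pics/w1o.png",im)
E
```

```text
1.35 [251.56139049 517.04734599 219.99204976] 0.001893003694322977
jig 0.88 [90.9, 396.9, 119.6, 419.3] (array([550.28174978,  34.90658946,   1.9009217 ]), np.float64(0.6884058117866516))
```

View pics/w1o.png

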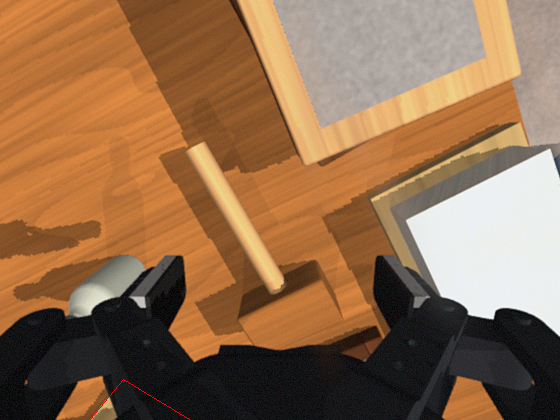

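The move was refused, so this picture still shows the start pose, with the mallet at about (290,300). I'll try complete rows, one call first.

arm_command(steps=[{"x":0.02,"y":-0.035,"z":0,"turn":-0.067,"gripper":100},{"x":0.02,"y":-0.035,"z":0,"turn":-0.067,"gripper":100},{"x":0.02,"y":-0.035,"z":0,"turn":-0.067,"gripper":100},{"x":0.02,"y":-0.035,"z":0,"turn":-0.067,"gripper":100},{"x":0.02,"y":-0.035,"z":0,"turn":-0.067,"gripper":100}])

```text
time: 1.92
tool_pos: [352.1, 340.6, 220.1]
orientation: [1.209, 2.899, 0.001]
wrist_force: [-0.0, 0.1, 1.4]
opening: 85.6
```

arm_command(steps=[{"x":0.02,"y":-0.035,"z":0,"turn":-0.067,"gripper":100},{"x":0.02,"y":-0.035,"z":0,"turn":-0.067,"gripper":100},{"x":0.02,"y":-0.035,"z":0,"turn":-0.067,"gripper":100},{"x":0.02,"y":-0.035,"z":0,"turn":-0.067,"gripper":100},{"x":0.02,"y":-0.035,"z":0,"turn":-0.067,"gripper":100}])

```text
time: 2.33
tool_pos: [452.2, 165.2, 220.3]
orientation: [1.677, 2.656, 0.001]
wrist_force: [0.2, 0.8, -0.4]
opening: 85.5
```

arm_command(steps=[{"x":0.03,"y":-0.035,"z":0.02,"turn":-0.067,"gripper":100},{"x":0.03,"y":-0.025,"z":0.02,"turn":-0.067,"gripper":100},{"x":0,"y":0,"z":0,"turn":0,"gripper":100}])

```text
time: 2.58
tool_pos: [512.7, 110.0, 259.3]
orientation: [1.851, 2.526, 0.009]
wrist_force: [1.2, 0.8, 0.6]
opening: 85.4
```

```bash
python3 - <<'E'
from h import *
s=sense(); print(s["time"],s["tool_pos"],np.abs(s["qvel"]).max()); C=cam("wrist",s)
im=get_image("wrist"); cv2.imwrite("pics/w2.png",im)
for t,m in (("stile",STILE),("jig",BED)):
    for d in silhouettes(t,"wrist")[:2]: print(t,d["p"],d["rect"],fit(C,m,d["region"],[537,97,2.013]))
for b,n in((STILE,"st"),(BED,"bed")):
    for q in b: cv2.polylines(im,[cv2.convexHull(proj(C,place(q,[537,97,2.013])).astype(np.float32)).round().astype(np.int32)],True,(0,0,255),1)
cv2.imwrite("pics/w2o.png",im)
E
```

```text
2.5833 [512.71774477 110.03747835 259.26160637] 0.0884939979729147
stile 0.82 [218.3, 66.5, 369.9, 206.7] (array([535.39827638,  96.79245127,   2.01915798]), np.float64(0.6148725152015686))
jig 0.68 [214.5, 66.4, 371.9, 345.3] (array([535.5996115 ,  96.65556502,   2.02054522]), np.float64(0.9466009736061096))
```

View pics/w2o.png

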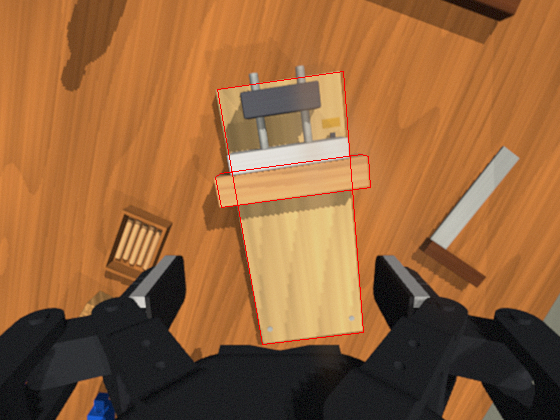

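The overlay of the estimated jig pose matches: bed, stile at (293,183) and brass strip at (331,124) on the -y side. The jig is at about (535.6, 96.7), yaw 2.02. Now to the rail.

arm_command(steps=[{"x":0.003,"y":-0.039,"z":0,"turn":-0.066,"gripper":100},{"x":0.003,"y":-0.039,"z":0,"turn":-0.066,"gripper":100},{"x":0.003,"y":-0.039,"z":0,"turn":-0.066,"gripper":100},{"x":0.003,"y":-0.039,"z":0,"turn":-0.066,"gripper":100},{"x":0.003,"y":-0.039,"z":0,"turn":-0.066,"gripper":100}])

```text
time: 3.15
tool_pos: [518.4, -80.3, 254.8]
orientation: [-2.237, -2.202, 0.001]
wrist_force: [0.5, -0.1, -0.3]
opening: 85.5
```

arm_command(steps=[{"x":0.003,"y":-0.039,"z":-0.01,"turn":-0.066,"gripper":100},{"x":0.003,"y":-0.039,"z":-0.01,"turn":-0.066,"gripper":100},{"x":0.003,"y":-0.039,"z":-0.01,"turn":-0.066,"gripper":100},{"x":0.003,"y":-0.039,"z":-0.01,"turn":-0.066,"gripper":100},{"x":0.003,"y":-0.039,"z":-0.01,"turn":-0.066,"gripper":100}])

```text
time: 3.57
tool_pos: [534.1, -275.1, 204.4]
orientation: [-2.569, -1.804, 0.001]
wrist_force: [0.6, 0.2, 0.2]
opening: 85.6
```

arm_command(steps=[{"x":0.004,"y":-0.039,"z":-0.02,"turn":-0.064,"gripper":100},{"x":0,"y":0,"z":-0.02,"turn":0,"gripper":100},{"x":0,"y":0,"z":0,"turn":0,"gripper":100},{"x":0,"y":0,"z":0,"turn":0,"gripper":100}])

```text
time: 3.9
tool_pos: [537.1, -310.0, 164.6]
orientation: [-2.621, -1.721, 0.003]
wrist_force: [0.5, -0.2, -0.6]
opening: 85.2
```

```bash
python3 - <<'E'
from h import *
s=sense(); print(s["time"],s["tool_pos"],np.abs(s["qvel"]).max()); C=cam("wrist",s)
M=R.from_rotvec(s["orientation"]).as_matrix(); print("toolx yaw",np.arctan2(M[1,0],M[0,0]))
im=get_image("wrist"); best=None
for d in silhouettes("rail","wrist"):
    f=fit(C,RAIL,d["region"],[548.3,-321.8,1.158]); print(d["p"],d["rect"],f)
    if f[1]>.6 and best is None: best=f[0]
p=best if best is not None else [548.3,-321.8,1.158]
for q in RAIL: cv2.polylines(im,[cv2.convexHull(proj(C,place(q,p)).astype(np.float32)).round().astype(np.int32)],True,(0,0,255),1)
cv2.imwrite("pics/w3o.png",im)
E
```

```text
3.9 [ 537.08410718 -310.0323945   164.61385295] 0.03719162794521537
toolx yaw 1.1622031028504656
0.94 [109.9, 248.7, 217.4, 360.6] (array([ 548.3  , -321.8  ,    1.158]), np.float64(0.0))
0.85 [0.0, 294.7, 55.3, 332.9] (array([ 548.3  , -321.8  ,    1.158]), np.float64(0.0))
0.78 [282.1, 94.9, 316.3, 274.8] (array([ 546.4423304 , -321.28243225,    1.15789294]), np.float64(0.9751935601234436))
```

View pics/w3o.png

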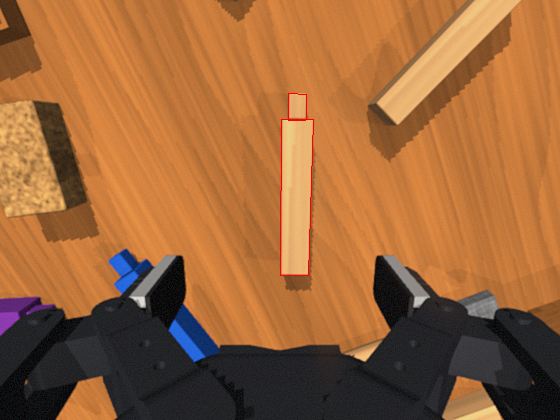

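The bar at (297,200) is light wood with its tenon at (297,106). The model overlay fits well (IoU 0.975), so the choice is confirmed. Descending to grasp.

arm_command(steps=[{"x":0.0048,"y":-0.0057,"z":-0.028,"turn":-0.002,"gripper":100},{"x":0.0047,"y":-0.0056,"z":-0.03,"turn":-0.002,"gripper":100},{"x":0,"y":0,"z":-0.03,"turn":0,"gripper":100},{"x":0,"y":0,"z":-0.03,"turn":0,"gripper":100},{"x":0,"y":0,"z":-0.015,"turn":0,"gripper":100}])

```text
time: 4.42
tool_pos: [547.7, -321.4, 32.2]
orientation: [-2.626, -1.72, 0.001]
wrist_force: [-0.8, 1.5, 0.0]
opening: 85.6
```

arm_command(steps=[{"x":0,"y":0,"z":0,"turn":0,"gripper":100},{"x":0,"y":0,"z":0,"turn":0,"gripper":100}])

```text
time: 4.58
tool_pos: [548.8, -322.6, 34.4]
orientation: [-2.629, -1.72, -0.0]
wrist_force: [0.3, -0.7, 1.4]
opening: 85.3
```

arm_command(steps=[{"x":-0.001,"y":0.0005,"z":-0.007,"turn":0,"gripper":100},{"x":-0.001,"y":0.0005,"z":-0.006,"turn":0,"gripper":100},{"x":0,"y":0,"z":0,"turn":0,"gripper":100},{"x":0,"y":0,"z":0,"turn":0,"gripper":100}])

```text
time: 4.92
tool_pos: [546.3, -322.9, 21.3]
orientation: [2.63, 1.717, 0.0]
wrist_force: [0.4, 0.1, -0.5]
opening: 85.1
```

```bash
python3 - <<'E'
from h import *
for i in range(3):
    s=sense(); print(s["time"],s["tool_pos"],s["orientation"],s["wrist_force"]); get_image("wrist")
E
```

```text
4.9167 [ 546.33959083 -322.87227422   21.28574881] [2.62991681e+00 1.71732620e+00 4.41599307e-04] [ 0.43510404  0.05223706 -0.45103705]
4.9667 [ 546.47509165 -323.10492846   21.33307537] [2.62973253e+00 1.71700086e+00 5.69830755e-04] [-0.13805274  0.35669567 -0.0047202 ]
5.0167 [ 546.56290808 -323.19116293   21.31836201] [2.62972395e+00 1.71686324e+00 6.58119219e-04] [ 0.6496308  -0.02587975 -0.46223018]
```

arm_command(grip_force=60, steps=[{"x":0,"y":0,"z":0.002,"turn":0,"gripper":40},{"x":0,"y":0,"z":0,"turn":0,"gripper":30},{"x":0,"y":0,"z":0,"turn":0,"gripper":15},{"x":0,"y":0,"z":0,"turn":0,"gripper":0},{"x":0,"y":0,"z":0,"turn":0,"gripper":0}])

```text
time: 5.48
tool_pos: [546.2, -323.0, 22.7]
orientation: [-2.631, -1.717, 0.0]
wrist_force: [0.4, -0.1, -0.0]
opening: 25.7
```

arm_command(steps=[{"x":0,"y":0,"z":0,"turn":0,"gripper":0},{"x":0,"y":0,"z":0,"turn":0,"gripper":0},{"x":0,"y":0,"z":0,"turn":0,"gripper":0},{"x":0,"y":0,"z":0,"turn":0,"gripper":0},{"x":0,"y":0,"z":0,"turn":0,"gripper":0}])

```text
time: 5.9
tool_pos: [546.2, -322.9, 22.6]
orientation: [-2.631, -1.718, 0.0]
wrist_force: [0.1, 0.3, 0.1]
opening: -0.4
```

The fingers shut completely with nothing between them. I'll look before doing anything else.

```bash
python3 - <<'E'
from h import *
s=sense(); C=cam("wrist",s); print(s["tool_pos"],s["opening"])
im=get_image("wrist")
for d in silhouettes("rail","wrist"):
    f=fit(C,RAIL,d["region"],[546.4,-321.3,1.158]); print(d["p"],d["rect"],f)
Ct=cam("top"); t=get_image("top"); 
for d in silhouettes("rail","top"):
    f=fit(Ct,RAIL,d["region"],[546.4,-321.3,1.158]); print("top",d["p"],d["rect"],f)
t=cv2.resize(t[150:360,330:470],(280,420),interpolation=cv2.INTER_CUBIC)
cv2.imwrite("pics/w4.png",cv2.resize(np.hstack([im,t]),(800,400)))
E
```

```text
[ 546.2361615  -322.92459277   22.6326522 ] -0.3816285146335703
0.87 [0.9, 335.4, 47.3, 375.8] (array([ 546.4  , -321.3  ,    1.158]), np.float64(0.0))
0.74 [248.3, 44.9, 315.9, 349.2] (array([ 546.49253283, -320.98925251,    1.15907564]), np.float64(0.6202244162559509))
top 0.86 [366.1, 303.8, 396.7, 366.3] (array([ 546.4  , -321.3  ,    1.158]), np.float64(0.0))
top 0.26 [345.1, 122.6, 367.0, 154.3] (array([ 546.4  , -321.3  ,    1.158]), np.float64(0.0))
```

View pics/w4.png

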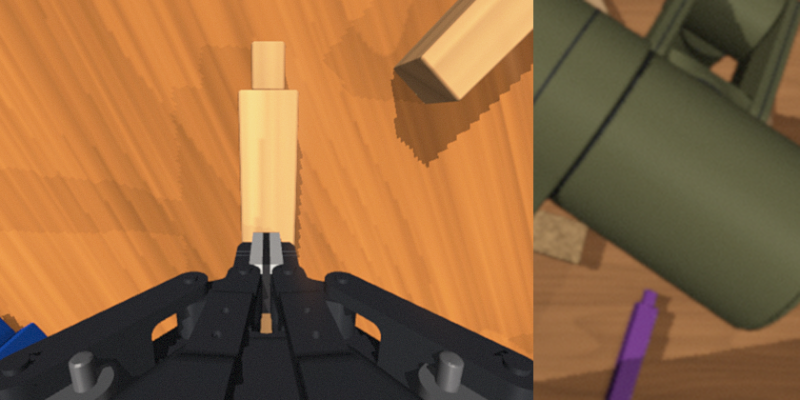

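The jaws are shut at (265,250) and drawn in front of the rail, whose tenon is still at (268,65) with the bar undisturbed. The tips therefore appear to be above the rail, although the reported TCP height is 22.6. I'll check the real height.

```bash
python3 - <<'E'
from h import *
s=sense(); C=cam("wrist",s); im=get_image("wrist"); print(s["joints"],s["tool_pos"])
d=[d for d in silhouettes("rail","wrist") if d["rect"][0]>200][0]["region"]
p0=[546.4,-321.3,1.158]
rows=range(55,240)
obs={v:(np.flatnonzero(d[v]).min(),np.flatnonzero(d[v]).max()+1) for v in rows if d[v].any()}
print({v:obs[v] for v in list(obs)[::20]})
# fit with free height offset, only rows above fingers
K,Rm,t=C
def f(q):
    m=mask(C,RAIL,[p0[0]+q[0],p0[1]+q[1],p0[2]+q[2]/60,q[3]])[:240]; r=d[:240].astype(float)
    return 1-np.minimum(m,r).sum()/np.maximum(m,r).sum()
o=minimize(f,[0,0,0,0],method="Nelder-Mead",options=dict(initial_simplex=[[0,0,0,0],[8,0,0,0],[0,8,0,0],[0,0,5,0],[0,0,0,-20]],xatol=.1,fatol=1e-4,maxiter=400)); print(o.x,1-o.fun, f([0,0,0,0]))
g=get_image("scene"); S=cam("scene"); print("tcp in scene",proj(S,s["tool_pos"]),proj(S,place(RAIL[0],p0)).round())
u,v=proj(S,s["tool_pos"])[0].astype(int); c=g[v-70:v+40,u-70:u+70]; cv2.imwrite("pics/s5.png",cv2.resize(c,None,fx=5,fy=5,interpolation=cv2.INTER_CUBIC))
E
```

```text
[-6.00487090e-01  5.79538335e-01  1.60065253e+00 -1.87045012e-05
  9.61420685e-01 -1.86474363e-01] [ 546.22648533 -322.94370976   22.64339376]
{55: (np.int64(264), np.int64(300)), 75: (np.int64(265), np.int64(300)), 95: (np.int64(252), np.int64(313)), 115: (np.int64(251), np.int64(314)), 135: (np.int64(251), np.int64(313)), 155: (np.int64(252), np.int64(313)), 175: (np.int64(252), np.int64(312)), 195: (np.int64(253), np.int64(312)), 215: (np.int64(253), np.int64(311)), 235: (np.int64(254), np.int64(311))}
[ 0.26251456  0.46099435  0.12868722 -1.98711776] 0.9885760096202024 0.018980153386804033
tcp in scene [[203.38723282 261.76385046]] [[176. 272.]
 [174. 265.]
 [178. 263.]
 [176. 256.]
 [233. 270.]
 [232. 263.]
 [233. 262.]
 [232. 255.]]
```

View pics/s5.png

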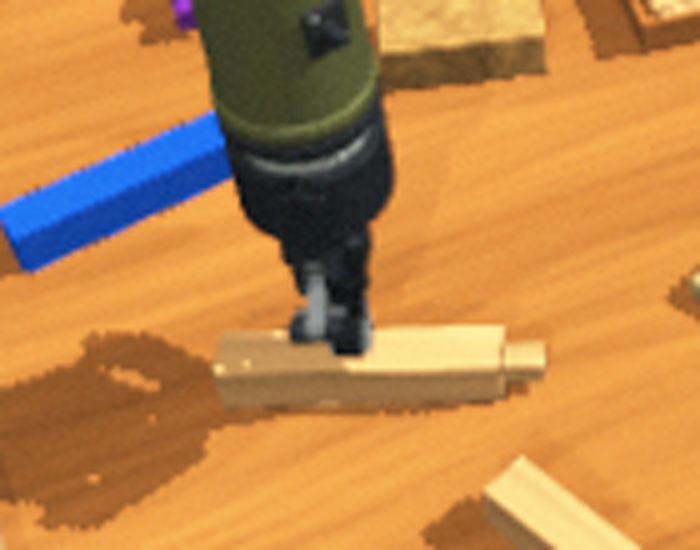

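The scene crop shows the shut fingers standing on or over the rail's top face at (345,350), and the rail unmoved. The camera fit confirms the reported height. The open pads in the earlier wrist picture also measure out about 30 mm shorter than nose_length says. So the fingertips sit well behind their nominal place: about tool z −12 shut and −25 open, where +19 and +6 were expected. I'll open, go lower with force checks, and regrasp.

arm_command(steps=[{"x":0,"y":0,"z":0.01,"turn":0,"gripper":100},{"x":0,"y":0,"z":0,"turn":0,"gripper":100},{"x":0,"y":0,"z":0,"turn":0,"gripper":100},{"x":0,"y":0,"z":0,"turn":0,"gripper":100},{"x":0,"y":0,"z":0,"turn":0,"gripper":100}])

```text
time: 6.67
tool_pos: [546.2, -322.9, 32.8]
orientation: [2.631, 1.717, 0.0]
wrist_force: [0.3, 0.4, -0.4]
opening: 60.6
```

arm_command(steps=[{"x":0,"y":0,"z":0,"turn":0,"gripper":100},{"x":0,"y":0,"z":0,"turn":0,"gripper":100},{"x":0,"y":0,"z":-0.005,"turn":0,"gripper":100},{"x":0,"y":0,"z":-0.005,"turn":0,"gripper":100},{"x":0,"y":0,"z":0,"turn":0,"gripper":100}])

```text
time: 7.08
tool_pos: [545.4, -322.4, 21.2]
orientation: [-2.629, -1.716, 0.001]
wrist_force: [-0.7, -0.0, -0.1]
opening: 85.2
```

```bash
python3 - <<'E'
from h import *
s=sense(); im=get_image("wrist"); print(s["tool_pos"],s["opening"],s["wrist_force"])
S=cam("scene"); g=get_image("scene")
u,v=proj(S,s["tool_pos"])[0].astype(int); c=cv2.resize(g[v-50:v+30,u-60:u+60],None,fx=4,fy=4,interpolation=cv2.INTER_CUBIC)
w=im[200:360,100:460]; w=cv2.resize(w,(480,213),interpolation=cv2.INTER_CUBIC)
cv2.imwrite("pics/s6.png",np.vstack([c,w]))
E
```

```text
[ 545.36053913 -322.35533943   21.2050875 ] 85.22901465786971 [-0.71736311 -0.03654316 -0.08389507]
```

View pics/s6.png

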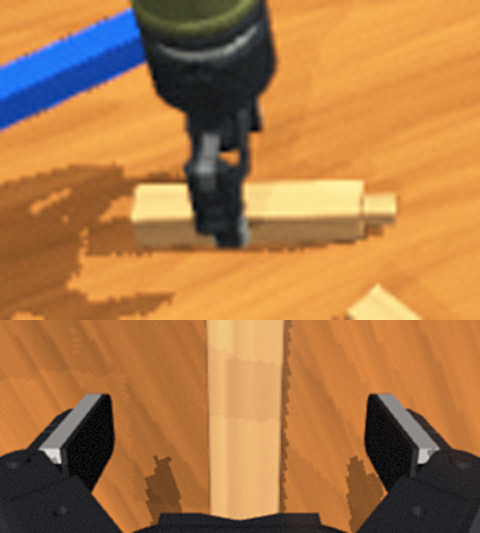

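The open fingers straddle the rail, with the near fingertip at crop (235,245). I'll triangulate the fingertip height from the scene camera.

```bash
python3 - <<'E'
from h import *
s=sense(); M=R.from_rotvec(s["orientation"]).as_matrix(); p=s["tool_pos"]; print(s["time"],p)
S=cam("scene"); u0,v0=proj(S,p)[0].astype(int)
uv=(u0-60+235/4, v0-50+245/4); o=-S[1].T@S[2]; d=S[1].T@np.linalg.inv(S[0])@[uv[0],uv[1],1]
for sg in(1,-1):
  for h in(43,50,57):
    n=M[:,1]; k=(sg*h-(o-p)@n)/(d@n); q=o+k*d; print(sg*h,"tool coords",(M.T@(q-p)).round(1),"z",q[2].round(1))
W=cam("wrist",s); K=W[0]
for z in(-25,6): 
  print(z,[proj(W,p+M@[x,y,z]).round() for x in(-11,11) for y in(43,52)])
E
```

```text
7.1833 [ 545.75488926 -322.63754394   21.93149523]
43 tool coords [  1.6  43.  -14.1] z 35.9
50 tool coords [  3.7  50.  -24.2] z 46.1
57 tool coords [  5.7  57.  -34.4] z 56.2
-43 tool coords [-23.4 -43.  110.8] z -88.8
-50 tool coords [-25.4 -50.  120.9] z -98.9
-57 tool coords [-27.5 -57.  131.1] z -109.1
-25 [array([[377., 294.]]), array([[396., 294.]]), array([[381., 250.]]), array([[401., 250.]])]
6 [array([[360., 265.]]), array([[376., 265.]]), array([[363., 227.]]), array([[379., 227.]])]
```

Both cameras agree that the open tips are about 20–25 mm behind the TCP, so I'll grasp with the TCP about 30 mm lower. Descending in guarded steps.

arm_command(steps=[{"x":0,"y":0,"z":-0.008,"turn":0,"gripper":100},{"x":0,"y":0,"z":-0.008,"turn":0,"gripper":100},{"x":0,"y":0,"z":-0.006,"turn":0,"gripper":100},{"x":0,"y":0,"z":-0.005,"turn":0,"gripper":100},{"x":0,"y":0,"z":0,"turn":0,"gripper":100}])

```text
time: 7.6
tool_pos: [545.2, -322.3, -6.1]
orientation: [-2.628, -1.716, 0.002]
wrist_force: [-0.5, 0.5, -0.9]
opening: 85.3
```

arm_command(steps=[{"x":0,"y":0,"z":0,"turn":0,"gripper":70},{"x":0,"y":0,"z":0,"turn":0,"gripper":50},{"x":0,"y":0,"z":0,"turn":0,"gripper":45},{"x":0,"y":0,"z":0,"turn":0,"gripper":45},{"x":0,"y":0,"z":0,"turn":0,"gripper":45}])

```text
time: 8.02
tool_pos: [546.4, -323.1, -4.0]
orientation: [2.63, 1.717, 0.0]
wrist_force: [-0.6, 0.5, 0.8]
opening: 38.5
```

arm_command(grip_force=60, steps=[{"x":0,"y":0,"z":-0.003,"turn":0,"gripper":40},{"x":0,"y":0,"z":0,"turn":0,"gripper":30},{"x":0,"y":0,"z":0,"turn":0,"gripper":15},{"x":0,"y":0,"z":0,"turn":0,"gripper":0},{"x":0,"y":0,"z":0,"turn":0,"gripper":0}])

```text
time: 8.43
tool_pos: [546.3, -323.0, -7.3]
orientation: [2.63, 1.717, 0.0]
wrist_force: [0.3, -1.0, 0.7]
opening: 27.2
```

arm_command(steps=[{"x":0,"y":0,"z":0,"turn":0,"gripper":0},{"x":0,"y":0,"z":0,"turn":0,"gripper":0},{"x":0,"y":0,"z":0,"turn":0,"gripper":0},{"x":0,"y":0,"z":0,"turn":0,"gripper":0}])

```text
time: 8.77
tool_pos: [546.3, -323.0, -7.3]
orientation: [2.63, 1.717, 0.0]
wrist_force: [0.2, -0.3, 0.9]
opening: 26.9
```

The rail is held at an opening of 26.9 mm. Lift, and check it before carrying.

arm_command(steps=[{"x":0,"y":0,"z":0.01,"turn":0,"gripper":0},{"x":0,"y":0,"z":0.02,"turn":0,"gripper":0},{"x":0,"y":0,"z":0.03,"turn":0,"gripper":0},{"x":0,"y":0,"z":0.03,"turn":0,"gripper":0},{"x":0,"y":0.01,"z":0,"turn":0,"gripper":0}])

```text
time: 9.18
tool_pos: [550.1, -316.9, 89.3]
orientation: [2.622, 1.71, 0.006]
wrist_force: [1.8, -0.7, -0.7]
opening: 27.0
```

arm_command(steps=[{"x":0.005,"y":0.033,"z":0,"turn":0.095,"gripper":0},{"x":0.005,"y":0.033,"z":0,"turn":0.096,"gripper":0},{"x":0.005,"y":0.033,"z":0,"turn":0.096,"gripper":0},{"x":0.005,"y":0.033,"z":0,"turn":0.096,"gripper":0},{"x":0.005,"y":0.033,"z":0,"turn":0.096,"gripper":0}])

```text
time: 9.6
tool_pos: [570.4, -146.1, 82.5]
orientation: [-2.142, -2.296, 0.001]
wrist_force: [0.0, -0.5, -1.3]
opening: 27.0
```

arm_command(steps=[{"x":0.005,"y":0.033,"z":0,"turn":0.096,"gripper":0},{"x":0.005,"y":0.033,"z":0,"turn":0.096,"gripper":0},{"x":0.005,"y":0.033,"z":0,"turn":0.096,"gripper":0},{"x":0.003,"y":0.033,"z":0,"turn":0.095,"gripper":0},{"x":0,"y":0,"z":0,"turn":0,"gripper":0}])

```text
time: 10.02
tool_pos: [588.6, -9.8, 82.5]
orientation: [-1.661, -2.664, -0.003]
wrist_force: [-0.8, -1.1, -0.4]
opening: 27.2
```

arm_command(steps=[{"x":0,"y":0,"z":0,"turn":0,"gripper":0},{"x":0,"y":0,"z":0,"turn":0,"gripper":0},{"x":0,"y":0,"z":0,"turn":0,"gripper":0},{"x":0,"y":0,"z":0,"turn":0,"gripper":0}])

```text
time: 10.35
tool_pos: [589.0, -17.2, 82.6]
orientation: [-1.675, -2.658, 0.001]
wrist_force: [-0.1, -0.1, -1.2]
opening: 26.9
```

```bash
cat > look.py <<'E'
import sys; from h import *
s=sense(); C=cam("wrist",s); M=R.from_rotvec(s["orientation"]).as_matrix(); ty=np.arctan2(M[1,0],M[0,0])
print(s["time"],s["tool_pos"].round(1),"yaw",ty.round(4),"F",s["wrist_force"].round(1),"open",s["opening"].round(1),"qv",np.abs(s["qvel"]).max().round(3))
im=get_image("wrist"); raw=im.copy(); K,Rm,t=C
jig=None; rail=None
# rail fit in camera: height from grasp (rail underside at tcp z + 7.3)
p0=[*(s["tool_pos"]+1.8*M[:,0])[:2],ty,s["tool_pos"][2]+7.3]
cut=240
def fitc(boxes,reg,p0):
    r=reg[:cut].astype(float)
    def f(q):
        m=mask(C,boxes,[p0[0]+q[0],p0[1]+q[1],p0[2]+q[2]/60]+list(p0[3:]))[:cut]; return 1-np.minimum(m,r).sum()/np.maximum(m,r).sum()
    o=minimize(f,[0,0,0],method="Nelder-Mead",options=dict(initial_simplex=[[0,0,0],[6,0,0],[0,6,0],[0,0,4]],xatol=.05,fatol=1e-4)); return [*(np.array(p0[:3])+[o.x[0],o.x[1],o.x[2]/60]),*p0[3:]],1-o.fun
for d in silhouettes("rail","wrist"):
    f=fitc(RAIL,d["region"],p0)
    if f[1]>.5: print("rail",d["p"],f, "in tool x,y:",((np.r_[f[0][:2],0]-np.r_[s["tool_pos"][:2],0])@M)[:2].round(2),"dyaw",round(f[0][2]-ty,4)); rail=rail or f[0]
for n in("stile","jig"):
    for d in silhouettes(n,"wrist")[:2]: print(n,d["p"],d["rect"])
for b,p in((RAIL,rail or p0),(STILE,[535.6,96.7,2.02]),(BED,[535.6,96.7,2.02])):
    for q in b: cv2.polylines(im,[cv2.convexHull(proj(C,place(q,p)).astype(np.float32)).round().astype(np.int32)],True,(0,0,255),1)
a=np.vstack([raw[0:300,90:470],im[0:300,90:470]]) ; a=np.hstack([raw[0:300,90:470],im[0:300,90:470]])
cv2.imwrite(sys.argv[1],a); cv2.imwrite(sys.argv[1].replace(".png","_raw.png"),raw)
E
python3 look.py pics/l1.png
```

```text
Traceback (most recent call last):
  File "look.py", line 3, in <module>
    print(s["time"],s["tool_pos"].round(1),"yaw",ty.round(4),"F",s["wrist_force"].round(1),"open",s["opening"].round(1),"qv",np.abs(s["qvel"]).max().round(3))
                                                                                                  ^^^^^^^^^^^^^^^^^^
AttributeError: 'float' object has no attribute 'round'
```

```bash
sed -i 's/s\["opening"\].round(1)/s["opening"]/' look.py; python3 look.py pics/l1.png
```

```text
10.35 [589.  -17.2  82.6] yaw 2.0168 F [-0.1 -0.1 -1.2] open 26.91928694002582 qv 0.003
rail 0.96 ([np.float64(585.9343374699419), np.float64(-14.727298360313394), np.float64(2.0165807159894764), np.float64(89.90755130541285)], np.float64(0.9812941700800102)) in tool x,y: [ 3.5 -1.7] dyaw -0.0002
stile 0.81 [115.7, 2.5, 457.8, 27.4]
jig 0.94 [116.2, 0.0, 457.5, 333.5]
```

View pics/l1.png

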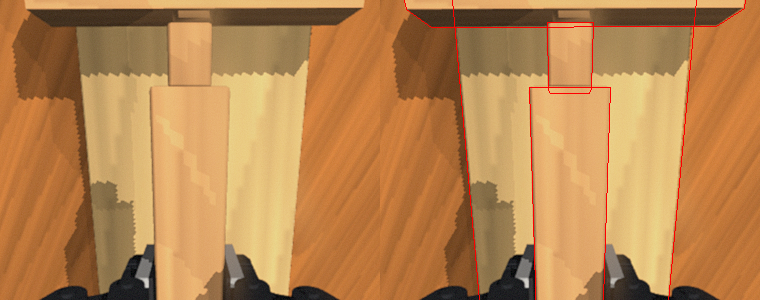

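The rail hangs straight in the jaws, with the tenon tip at (190,24) in front of the stile and its mortise at (195,12). The jig overlay agrees. Lowering to just over the bed, then a closer look.

arm_command(steps=[{"x":0.0018,"y":0.0009,"z":-0.02,"turn":0,"gripper":0},{"x":0,"y":0,"z":-0.02,"turn":0,"gripper":0},{"x":0,"y":0,"z":-0.02,"turn":0,"gripper":0},{"x":0,"y":0,"z":-0.01,"turn":0,"gripper":0},{"x":0,"y":0,"z":0,"turn":0,"gripper":0}])

```text
time: 10.97
tool_pos: [588.9, -15.2, 10.3]
orientation: [-1.671, -2.655, 0.004]
wrist_force: [-0.3, 0.1, -1.5]
opening: 27.1
```

arm_command(steps=[{"x":0,"y":0,"z":0,"turn":0,"gripper":0},{"x":0,"y":0,"z":0,"turn":0,"gripper":0},{"x":0,"y":0,"z":0,"turn":0,"gripper":0}])

```text
time: 11.22
tool_pos: [592.2, -15.2, 13.9]
orientation: [1.671, 2.657, 0.002]
wrist_force: [-0.5, -0.1, -0.8]
opening: 26.7
```

```bash
python3 look.py pics/l2.png; python3 - <<'E'
import cv2
a=cv2.imread("pics/l2_raw.png"); cv2.imwrite("pics/l2z.png",cv2.resize(a[0:140,180:380],None,fx=4,fy=4,interpolation=cv2.INTER_CUBIC))
E
```

```text
11.2167 [592.2 -15.2  13.9] yaw 2.0187 F [-0.5 -0.1 -0.8] open 26.733231017985144 qv 0.004
rail 0.82 ([np.float64(589.1271369652085), np.float64(-12.864653281762132), np.float64(2.019443664059846), np.float64(21.194067223578433)], np.float64(0.9821360925841587)) in tool x,y: [ 3.45 -1.78] dyaw 0.0008
jig 0.62 [104.5, 0.0, 453.3, 388.6]
```

View pics/l2z.png

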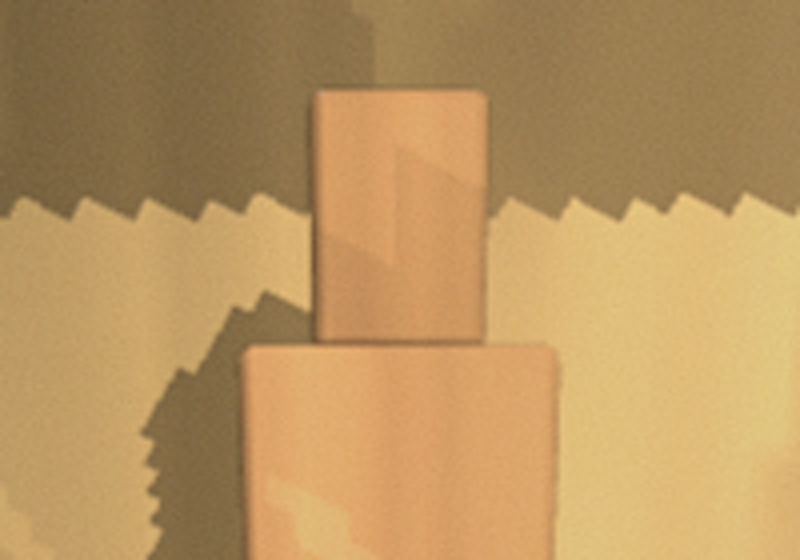

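The tenon is clear and straight at (400,215), but the stile is now above the frame. I'll use the bed's edges in the same picture, where camera bias cancels, to get the rail's sideways offset and yaw relative to the jig.

```bash
cat > lat.py <<'E'
from h import *
def run(C,raw,reg,rail,v0,v1):
    L=[];Q=[]
    g=cv2.GaussianBlur(raw,(0,0),1).astype(float)
    for v in range(v0,v1,3):
        c=np.flatnonzero(reg[v]); 
        if len(c)<50: continue
        for e,out in((c.min(),L),(c.max()+1,Q)):
            lo=max(e-9,1); hi=min(e+9,558)
            gr=np.abs(g[v,lo+1:hi+1]-g[v,lo-1:hi-1]).sum(1); out.append(ray(C,(lo+gr.argmax(),v),15)[:2])
    res=[]
    for P in(L,Q):
        x,y,cx,cy=cv2.fitLine(np.array(P,np.float32),cv2.DIST_HUBER,0,.01,.01).ravel(); 
        if y<0:x,y=-x,-y
        a=np.arctan2(y,x); res.append((a,(rail[0]-cx)*-y+(rail[1]-cy)*x))
    print("edge yaws",[round(r[0],4) for r in res],"rail lateral from edges",[round(r[1],2) for r in res],"width",res[0][1]-res[1][1],"=> offset jig y",(res[0][1]+res[1][1])/2,"rail yaw",rail[2])
if __name__=="__main__":
    s=sense(); C=cam("wrist",s); M=R.from_rotvec(s["orientation"]).as_matrix(); raw=get_image("wrist")
    d=silhouettes("jig","wrist")[0]; r=d["region"]
    run(C,raw,r,[*(s["tool_pos"]+M@[3.45,-1.78,0])[:2],np.arctan2(M[1,0],M[0,0])],10,225)
    print(d["rect"],sense()["time"])
E
python3 lat.py
```

```text
edge yaws [np.float32(2.0228), np.float32(2.0212)] rail lateral from edges [np.float64(-74.14), np.float64(73.78)] width -147.91737472057682 => offset jig y -0.17805367760097113 rail yaw 2.0188528459095627
[107.3, 0.0, 452.9, 388.2] 11.5167
```

The offset is −0.2 mm and the yaw difference 0.003 rad, which is well inside the play. Lowering onto the bed by force.

arm_command(steps=[{"x":0,"y":0,"z":-0.002,"turn":0.002,"gripper":0},{"x":0,"y":0,"z":-0.002,"turn":0,"gripper":0},{"x":0,"y":0,"z":0,"turn":0,"gripper":0},{"x":0,"y":0,"z":0,"turn":0,"gripper":0}])

```text
time: 11.85
tool_pos: [590.7, -15.0, 8.3]
orientation: [-1.67, -2.661, 0.001]
wrist_force: [-0.8, 0.4, -1.2]
opening: 27.2
```

arm_command(steps=[{"x":0,"y":0,"z":-0.001,"turn":0,"gripper":0},{"x":0,"y":0,"z":0,"turn":0,"gripper":0},{"x":0,"y":0,"z":0,"turn":0,"gripper":0}])

```text
time: 12.1
tool_pos: [591.1, -15.1, 7.7]
orientation: [1.67, 2.661, 0.0]
wrist_force: [1.1, 0.9, -0.1]
opening: 26.9
```

arm_command(steps=[{"x":0,"y":0,"z":-0.001,"turn":0,"gripper":0},{"x":0,"y":0,"z":0,"turn":0,"gripper":0},{"x":0,"y":0,"z":0,"turn":0,"gripper":0}])

```text
time: 12.35
tool_pos: [591.1, -15.0, 7.7]
orientation: [1.67, 2.661, 0.0]
wrist_force: [-1.6, 0.3, 6.8]
opening: 27.3
```

```bash
python3 lat.py; python3 look.py pics/l3.png
```

```text
edge yaws [np.float32(2.0235), np.float32(2.0214)] rail lateral from edges [np.float64(-73.65), np.float64(74.21)] width -147.8645949040963 => offset jig y 0.2795696959359475 rail yaw 2.0208155078937
[101.0, 0.0, 461.0, 390.3] 12.45
12.45 [591.2 -15.1   7.7] yaw 2.0208 F [-1.2  0.8  7.3] open 27.32920661179271 qv 0.002
rail 0.98 ([np.float64(588.1381614762697), np.float64(-12.595406904524046), np.float64(2.0221273127508437), np.float64(14.967498428109561)], np.float64(0.9807212847380024)) in tool x,y: [ 3.53 -1.65] dyaw 0.0013
jig 0.59 [100.6, 0.0, 463.7, 392.3]
```

The rail is on the bed (7 N upward, z as predicted), offset +0.3 mm. Ease the down force slightly and advance along jig +x.

arm_command(steps=[{"x":-0.0022,"y":0.0045,"z":0.0005,"turn":0,"gripper":0},{"x":-0.0044,"y":0.009,"z":0,"turn":0,"gripper":0},{"x":-0.0044,"y":0.009,"z":0,"turn":0,"gripper":0},{"x":-0.0022,"y":0.0045,"z":0,"turn":0,"gripper":0},{"x":0,"y":0,"z":0,"turn":0,"gripper":0}])

```text
time: 13.07
tool_pos: [577.6, 13.6, 7.7]
orientation: [1.668, 2.662, 0.001]
wrist_force: [1.4, 1.7, 5.5]
opening: 27.2
```

arm_command(steps=[{"x":0,"y":0,"z":0,"turn":0,"gripper":0},{"x":0,"y":0,"z":0,"turn":0,"gripper":0}])

```text
time: 13.23
tool_pos: [577.5, 13.7, 7.7]
orientation: [-1.669, -2.661, -0.002]
wrist_force: [-0.3, 2.9, 7.2]
opening: 27.4
```

arm_command(steps=[{"x":-0.0013,"y":0.0027,"z":0,"turn":0,"gripper":0},{"x":-0.0013,"y":0.0027,"z":0,"turn":0,"gripper":0},{"x":-0.0013,"y":0.0027,"z":0,"turn":0,"gripper":0},{"x":0,"y":0,"z":0,"turn":0,"gripper":0},{"x":0,"y":0,"z":0,"turn":0,"gripper":0}])

```text
time: 13.65
tool_pos: [574.6, 20.5, 7.7]
orientation: [1.669, 2.66, 0.001]
wrist_force: [2.5, -1.6, 5.5]
opening: 27.2
```

```bash
python3 look.py pics/l4.png; python3 lat.py; python3 - <<'E'
from h import *
S=cam("scene"); g=get_image("scene"); c=g[165:285,260:400]; cv2.imwrite("pics/s7.png",cv2.resize(c,None,fx=5,fy=5,interpolation=cv2.INTER_CUBIC))
print("stile",proj(S,place(STILE[0],[535.6,96.7,2.021])).round(),"brass")
E
```

```text
13.65 [574.6  20.5   7.7] yaw 2.0212 F [ 2.5 -1.6  5.5] open 27.192581046504355 qv 0.004
rail 0.85 ([np.float64(571.9156904569971), np.float64(22.791498283740488), np.float64(2.028397984653619), np.float64(14.967606967372793)], np.float64(0.8471648628626413)) in tool x,y: [ 3.24 -1.4 ] dyaw 0.0072
stile 0.79 [1.4, 0.7, 558.4, 76.6]
jig 0.64 [0.0, 0.0, 560.0, 391.0]
stile [[363. 226.]
 [365. 219.]
 [313. 198.]
 [313. 191.]
 [369. 219.]
 [371. 212.]
 [319. 192.]
 [320. 185.]] brassTraceback (most recent call last):
  File "lat.py", line 19, in <module>
    d=silhouettes("jig","wrist")[0]; r=d["region"]
      ~~~~~~~~~~~~~~~~~~~~~~~~~~^^^
IndexError: list index out of range
```

View pics/s7.png

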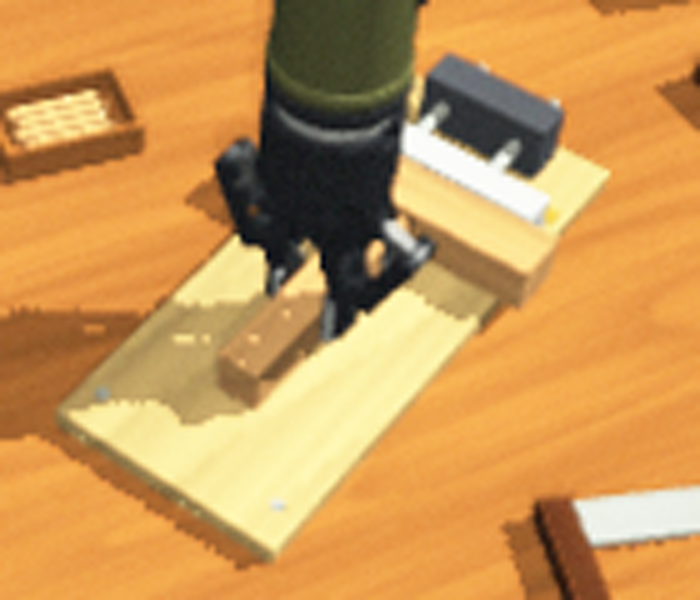

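The rail lies flat on the bed behind the gripper at (270,350) and the stop is still at rest. There is only about 2.5 N of drag, so the tenon has entered. Now on to the shoulder, watching force.

arm_command(steps=[{"x":-0.0009,"y":0.0018,"z":0,"turn":0,"gripper":0},{"x":-0.0009,"y":0.0018,"z":0,"turn":0,"gripper":0},{"x":-0.0009,"y":0.0018,"z":0,"turn":0,"gripper":0},{"x":0,"y":0,"z":0,"turn":0,"gripper":0},{"x":0,"y":0,"z":0,"turn":0,"gripper":0}])

```text
time: 14.42
tool_pos: [572.0, 25.6, 7.7]
orientation: [1.668, 2.66, 0.001]
wrist_force: [2.1, -2.3, 5.2]
opening: 26.9
```

```bash
cat > gap.py <<'E'
from h import *
s=sense(); C=cam("wrist",s); M=R.from_rotvec(s["orientation"]).as_matrix(); im=get_image("wrist"); d=np.array([-.436,.900,0])
print(s["time"],s["tool_pos"].round(1),"push",-(s["wrist_force"]@d).round(2),"Fz",s["wrist_force"][2].round(1),"along",((s["tool_pos"]-[535.6,96.7,0])@d).round(1),"lat",((s["tool_pos"]-[535.6,96.7,0])@[-.9,-.436,0]).round(1))
P=lambda n:[(round(q["p"],2),[(np.flatnonzero(q["region"][:,c]).min(),np.flatnonzero(q["region"][:,c]).max()) if q["region"][:,c].any() else None for c in(240,279,310)]) for q in silhouettes(n,"wrist")[:2]]
r=P("rail"); t=P("stile"); print("rail cols",r,"stile cols",t)
for q in t[:1]:
    for u,x in zip((240,279,310),q[1]):
        if x: print("stile face along jig",u,((ray(C,(u,x[1]+1),47)-[535.6,96.7,0])@d).round(1))
x=r[0][1][1]
if x: print("rail first px along (z47 / z39)",[((ray(C,(279,x[0]),z)-[535.6,96.7,0])@d).round(1) for z in(47,39)])
print("pred shoulder along",((s["tool_pos"]+M@[78.4,0,0]-[535.6,96.7,0])@d).round(1))
cv2.imwrite(f"pics/g{s['time']:.2f}.png",im)
E
python3 gap.py
```

```text
14.4167 [572.   25.6   7.7] push 2.99 Fz 5.2 along -79.9 lat -1.8
rail cols [(0.69, [(np.int64(89), np.int64(145)), (np.int64(84), np.int64(349)), (np.int64(88), np.int64(343))])] stile cols [(0.56, [(np.int64(0), np.int64(89)), (np.int64(0), np.int64(83)), (np.int64(0), np.int64(86))])]
stile face along jig 240 -2.3
stile face along jig 279 -0.4
stile face along jig 310 -1.4
rail first px along (z47 / z39) [np.float64(-0.4), np.float64(0.5)]
pred shoulder along -1.5
```

arm_command(steps=[{"x":-0.0009,"y":0.0018,"z":0,"turn":0,"gripper":0},{"x":-0.0004,"y":0.0009,"z":0,"turn":0,"gripper":0},{"x":0,"y":0,"z":0,"turn":0,"gripper":0},{"x":0,"y":0,"z":0,"turn":0,"gripper":0}])

```text
time: 14.9
tool_pos: [571.3, 27.3, 7.7]
orientation: [1.667, 2.659, 0.0]
wrist_force: [2.2, -6.5, 4.3]
opening: 27.3
```

arm_command(steps=[{"x":-0.0009,"y":0.0018,"z":0,"turn":0,"gripper":0},{"x":-0.0004,"y":0.0009,"z":0,"turn":0,"gripper":0},{"x":0,"y":0,"z":0,"turn":0,"gripper":0},{"x":0,"y":0,"z":0,"turn":0,"gripper":0}])

```text
time: 15.23
tool_pos: [570.3, 29.5, 7.7]
orientation: [1.666, 2.659, -0.001]
wrist_force: [4.2, -6.9, 2.7]
opening: 27.2
```

Contact and the spring force are rising (6.8 then 8.0 N, including about 3 N bed friction). Pushing on about 8 mm.

arm_command(steps=[{"x":-0.0009,"y":0.0018,"z":0,"turn":0,"gripper":0},{"x":-0.0009,"y":0.0018,"z":0,"turn":0,"gripper":0},{"x":-0.0009,"y":0.0018,"z":0,"turn":0,"gripper":0},{"x":-0.0009,"y":0.0018,"z":0,"turn":0,"gripper":0},{"x":0,"y":0,"z":0,"turn":0,"gripper":0}])

```text
time: 15.65
tool_pos: [567.4, 35.7, 7.8]
orientation: [1.664, 2.658, -0.002]
wrist_force: [4.4, -11.7, 3.1]
opening: 26.8
```

```bash
python3 gap.py
```

```text
15.65 [567.4  35.7   7.8] push 12.48 Fz 3.1 along -68.8 lat -2.0
rail cols [(0.67, [(np.int64(90), np.int64(121)), (np.int64(87), np.int64(349)), (np.int64(87), np.int64(344))])] stile cols [(0.8, [(np.int64(0), np.int64(88)), (np.int64(0), np.int64(86)), (np.int64(0), np.int64(86))])]
stile face along jig 240 9.2
stile face along jig 279 9.9
stile face along jig 310 9.9
rail first px along (z47 / z39) [np.float64(9.9), np.float64(10.7)]
pred shoulder along 9.6
```

arm_command(steps=[{"x":-0.0005,"y":0.001,"z":0,"turn":0,"gripper":0},{"x":-0.0003,"y":0.0006,"z":0,"turn":0,"gripper":0},{"x":0,"y":0,"z":0,"turn":0,"gripper":0},{"x":0,"y":0,"z":0,"turn":0,"gripper":0},{"x":0,"y":0,"z":0,"turn":0,"gripper":0}])

```text
time: 16.22
tool_pos: [566.9, 36.7, 7.8]
orientation: [1.664, 2.657, -0.002]
wrist_force: [4.9, -13.9, 2.7]
opening: 27.0
```

```bash
python3 gap.py; python3 - <<'E'
from h import *
g=get_image("scene"); w=get_image("wrist"); c=cv2.resize(g[165:255,310:400],(560,560),interpolation=cv2.INTER_CUBIC)
cv2.imwrite("pics/fin.png",np.hstack([c,cv2.resize(w[0:300,180:309+51],(240,400),interpolation=cv2.INTER_CUBIC) if 0 else cv2.copyMakeBorder(cv2.resize(w[40:180,220:340],(240,280),interpolation=cv2.INTER_CUBIC),0,280,0,0,0)]))
E
```

```text
16.2167 [566.9  36.7   7.8] push 14.64 Fz 2.7 along -67.6 lat -2.0
rail cols [(0.56, [(np.int64(90), np.int64(122)), (np.int64(87), np.int64(349)), (np.int64(87), np.int64(344))])] stile cols [(0.7, [(np.int64(0), np.int64(89)), (np.int64(0), np.int64(86)), (np.int64(0), np.int64(86))])]
stile face along jig 240 10.1
stile face along jig 279 11.1
stile face along jig 310 11.1
rail first px along (z47 / z39) [np.float64(11.1), np.float64(11.8)]
pred shoulder along 10.8
```

View pics/fin.png

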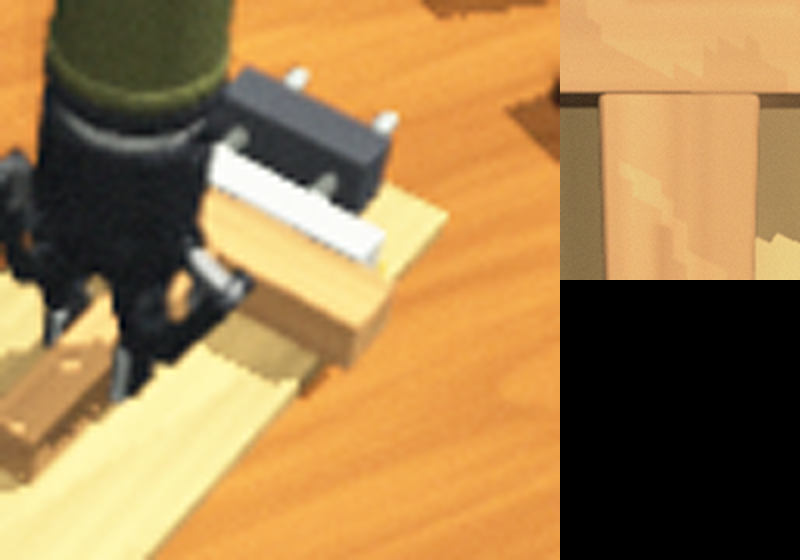

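The shoulder is closed against the stile (right inset, seam at (680,93)). The aluminium bar has moved towards the end block, with the rods sticking out behind it, and the stop is in about 11 mm. Holding still.

arm_command(steps=[{"x":0,"y":0,"z":0,"turn":0,"gripper":0},{"x":0,"y":0,"z":0,"turn":0,"gripper":0},{"x":0,"y":0,"z":0,"turn":0,"gripper":0},{"x":0,"y":0,"z":0,"turn":0,"gripper":0},{"x":0,"y":0,"z":0,"turn":0,"gripper":0}])

```text
time: 16.88
tool_pos: [566.9, 36.7, 7.8]
orientation: [1.664, 2.657, -0.002]
wrist_force: [4.6, -13.3, 2.9]
opening: 27.0
```

arm_command(steps=[{"x":0,"y":0,"z":0,"turn":0,"gripper":0},{"x":0,"y":0,"z":0,"turn":0,"gripper":0},{"x":0,"y":0,"z":0,"turn":0,"gripper":0},{"x":0,"y":0,"z":0,"turn":0,"gripper":0},{"x":0,"y":0,"z":0,"turn":0,"gripper":0}])

```text
time: 17.3
tool_pos: [566.9, 36.7, 7.8]
orientation: [1.664, 2.657, -0.002]
wrist_force: [3.8, -12.9, 3.6]
opening: 26.8
```

arm_command(steps=[{"x":0,"y":0,"z":0,"turn":0,"gripper":0},{"x":0,"y":0,"z":0,"turn":0,"gripper":0},{"x":0,"y":0,"z":0,"turn":0,"gripper":0},{"x":0,"y":0,"z":0,"turn":0,"gripper":0},{"x":0,"y":0,"z":0,"turn":0,"gripper":0}])

```text
time: 17.72
tool_pos: [566.9, 36.7, 7.8]
orientation: [1.664, 2.657, -0.002]
wrist_force: [4.3, -13.1, 3.7]
opening: 27.3
```

arm_command(steps=[{"x":0,"y":0,"z":0,"turn":0,"gripper":0},{"x":0,"y":0,"z":0,"turn":0,"gripper":0},{"x":0,"y":0,"z":0,"turn":0,"gripper":0},{"x":0,"y":0,"z":0,"turn":0,"gripper":0},{"x":0,"y":0,"z":0,"turn":0,"gripper":0}])

```text
time: 18.13
tool_pos: [566.9, 36.7, 7.8]
orientation: [1.664, 2.657, -0.002]
wrist_force: [4.4, -13.6, 3.7]
opening: 26.9
```

arm_command(steps=[{"x":0,"y":0,"z":0,"turn":0,"gripper":0},{"x":0,"y":0,"z":0,"turn":0,"gripper":0},{"x":0,"y":0,"z":0,"turn":0,"gripper":0},{"x":0,"y":0,"z":0,"turn":0,"gripper":0},{"x":0,"y":0,"z":0,"turn":0,"gripper":0}])

```text
time: 18.55
tool_pos: [566.9, 36.7, 7.8]
orientation: [1.664, 2.657, -0.002]
wrist_force: [3.9, -13.7, 3.8]
opening: 27.1
```

arm_command(steps=[{"x":0,"y":0,"z":0,"turn":0,"gripper":0},{"x":0,"y":0,"z":0,"turn":0,"gripper":0},{"x":0,"y":0,"z":0,"turn":0,"gripper":0},{"x":0,"y":0,"z":0,"turn":0,"gripper":0},{"x":0,"y":0,"z":0,"turn":0,"gripper":0}])

```text
time: 18.97
tool_pos: [566.9, 36.7, 7.8]
orientation: [1.664, 2.657, -0.002]
wrist_force: [5.0, -14.0, 2.7]
opening: 26.9
```

```bash
python3 gap.py
```

```text
18.9667 [566.9  36.7   7.8] push 14.83 Fz 2.7 along -67.6 lat -2.0
rail cols [(0.92, [(np.int64(87), np.int64(116)), (np.int64(87), np.int64(350)), (np.int64(86), np.int64(344))])] stile cols [(0.69, [(np.int64(0), np.int64(88)), (np.int64(0), np.int64(86)), (np.int64(0), np.int64(87))])]
stile face along jig 240 10.4
stile face along jig 279 11.0
stile face along jig 310 10.7
rail first px along (z47 / z39) [np.float64(11.0), np.float64(11.8)]
pred shoulder along 10.8
```

Steady for 2.7 s with a push of about 13–15 N at the wrist, part of it bed friction. Handing in.

```bash
python3 -c "
from plant import *
print(sign_off())"
```

```text
the job is handed in; nothing more can be done
None
```

The rail's tenon is home in the mortise, and the arm is still gripping and pushing it against the stile, ready for you to pin. The job is handed in. I get no verdict back, so the figures below are my own last checks.

- **Final state:** the stop is in about 11 mm and the shoulder is closed on the stile's face. The rail lies flat on the bed, about 0.3 mm off centre and 0.003 rad off in yaw when last measured, just before it went into the mortise.
- **Push:** the wrist read 13–15 N and stayed steady with the arm still for 2.7 s. Part of that is the rail dragging on the bed, about 2–3 N before the shoulder touched. From the 11 mm of stop travel I put the force on the stile at about 13 N.
- **What went wrong:** the first grasp shut above the rail without moving it. The fingertips turned out to be about 30 mm shorter than `nose_length` and the TCP imply, as two cameras showed. I regrasped about 30 mm lower and it held.
- **Not confirmed:**
  - The pointer over the brass strip was too small to read directly, so I inferred it from the stop travel.
  - I did not re-measure the other things on the bench at the end, but the arm was never near enough to touch them.

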